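# Dock the bench scraper

### The job

Put the bench scraper away in its wooden dock: swing the brass keeper out of the way, slide the scraper along the worktop, blade first, into the slot until its handle is fully home against the dock's front lip, then swing the keeper fully shut behind the handle. Keep the scraper flat on the worktop the whole time (never lift it), and leave the other things where they are.

Things in the scene. Friction and masses are not known exactly. Their poses are not given: they have to be found in the camera images.
- scraper: Bench scraper lying flat: steel blade, wooden handle along one edge. Origin under its middle, on the worktop; z up. Blade points to its -x: x -51..44, y -59..59 (118 mm wide), counts as 11 mm high. Handle along y: x 32..51 (19 mm thick), y -68..68, 22 mm high; its back face x = +51 is the one to push. 0.13 kg (varies by a third), slides freely.
- scraper_dock: Fixed low dark wooden dock, x -45..50, 168 mm wide (y), 24 mm high, roof with a window. Origin under its centre, on the worktop; z up. The slot opens to -x at the front face x = -45 and runs along +x. Docked, the scraper's x axis is opposite to the dock's, its origin at x = -13, y = 0 of the dock. A 5 mm high ear (x -92..-40, y 70..92) reaches forward under the keeper's pivot.
- slot_mouth (a point): Middle of the slot's mouth, at the worktop (dock x = -45, y = 0). The slot has no floor (the blade slides on the worktop), is 124 mm wide, flared to 144 mm at the mouth over the first 12 mm, and 14 mm high under the roof. The roof's front lip above the mouth (z 14..24 mm) stops the handle: fully home, handle and lip touch.
- keeper (a joint): Brass swing arm, 12 mm wide, 70 mm long, z 6..18 mm, pivot at x -74, y 78 mm of the dock; stays where left (friction about 0.03 N m). 0 = shut at its stop: across the mouth, along the dock's -y, 4 mm behind the handle of a docked scraper. Grows to 2.0 rad, opening away from the mouth: at q the arm points along (-sin q, -cos q) in the dock's x, y. Clear of the scraper's way from 1.5 rad.
- keeper_knob (a point): Middle of the black upright knob on the keeper's end, 64 mm from the pivot and 43 mm above the worktop; the knob is round, 14 mm thick and stands from z 18 to z 64 mm.
- keeper_pivot (a point): The keeper's upright pivot axis, fixed on the dock, 12 mm above the worktop.
- honey_jar: Bystander: honey jar with black lid, 63 mm across, 94 mm high, behind the work, partly under the wall cabinet. Origin under its middle. The cabinet front is at world x = 0.63 (door handles to 0.59), its underside at z = 0.47: a wrist raised there strikes it, so lift the hand only about 0.1 m between actions.
- shaker: Bystander: glass salt shaker with metal top, 44 mm across, 90 mm high, behind the work. Origin under its middle.
- brush: Bystander: pastry brush lying flat along its x, 212x35x13 mm, at the right, near the tall oak unit whose side stands at world y = -0.44 beyond x = 0.42 (the arm starts in front of it: draw clear first). Origin under its middle.
- dish: Bystander: small pressed-glass dish, 70 mm across, 28 mm high, at the left. Origin under its middle.

How it is judged:
By the outcome, as a careful person would: the job done as asked, in the order asked, and still so for the second after the job is handed in, with the robot touching nothing.
It also fails if it takes over 67 s, if anything falls off the work surface, if the arm or the gripper's body presses on something with over 40 N, if the wrist force passes 120 N, or if a joint passes its speed limit or range.

### The arm

A 6-joint arm with a two-finger parallel gripper is mounted at the origin on a cart in front of the work surface, level with it; the furniture and walls round the work are solid. World frame = base frame: x ahead of the robot, y to its left, z up, the work surface at z = 0. Lengths are in m, angles in rad, forces in N, time in s.
With the tool pointing down it reaches from about 0.225 to 0.875 m from the base axis. Payload 3.4 kg.
Tool frame: the origin (TCP) lies at the very end of the fingers, on their centre line; the grasp point (between the pads) lies 19 mm behind it; z points along the fingers, y is the line along which they close (so a half turn about z gives the same grasp; the last joint's range is limited). The gripper opens to 85 mm and grips with 20 to 120 N. Pads are 22 mm wide; open, the fingers measure 114 mm over their backs; the gripper's body (76 mm by 85 mm) begins 54 mm behind the grasp point. The pads swing forward as they close: fully open they stand 13 mm farther back than shut.
Start: joints at [-1.34, 0.276, 1.505, -0, 1.361, -0.121], TCP at [0.198, -0.54, 0.231] pointing down, gripper open.
Joint ranges: [-2.89, 2.89], [-0.75, 2.08], [0.22, 2.7], [-1.18, 4.32], [0.11, 2.71], [-2.7, 2.7]. Speed limits (rad/s): [2.57, 2.57, 3.14, 3.14, 3.14, 3.14].

### API

Orientations are given as a unit quaternion [w, x, y, z].
In Python, from rig import readout, vision, manip gives the robot as it stands.
- The arm moves only by the shell command python3 -m handwheel 'ROWS' [FORCE]. ROWS is JSON, a list of rows, each a list of 3 entries, a list of its own where there are three numbers: the shift along the tool's x, y, z in mm, then the turn, a rotation vector about the tool's x, y, z in units of 6 degrees (1.0 is 6 degrees), then the closure, from -1 (fully open) to 1 (shut), so that 0 is half open. A call has 1 to 20 rows; each row shifts and turns the commanded pose from where the row before left it, along the tool's axes as they then stand; what a row does not reach is not made up. A row lasts 1/8 s, in which the tool goes at most 62.5 mm and 10.7 degrees, less where a joint would pass 70% of its speed; a pose out of reach is approached as far as the arm can. A call is refused whole if a number of a shift passes 62.5 or a number of a turn 1, either way. A call with a gripper value outside its range is refused whole. The fingers move at their own pace and stop on an object; FORCE is the grip in N (left out, the last holds). Time passes only in rows, so rows that do not move let the fingers close. It gives the time, the measured TCP pose, the force, the opening and the grip force at its end, in the units of the state.
- readout.get_state(): the state, without advancing time (a new reading comes with each control period).
- vision.get_image(name): name is "side" or "top" or "wrist"; returns the picture (480x640x3 uint8, blue, green, red); there is no depth.
- vision.camera_params(name): a dict with "intrinsics" (3x3 intrinsics, pixels), "dist" ([k1, k2, p1, p2, k3] as OpenCV has them; the pictures are not rectified), "rvec" (rotation vector, rad) and "tvec" (3), from world to camera coordinates, as OpenCV has them; the wrist camera has in their place "hand_eye" (4x4, takes a point from camera to tool coordinates, whose origin is the TCP and whose axes are the flange's). Camera axes: x right, y down, z forward; pixel columns grow to the right and rows downward; lengths in m; the calibration is good to about 2 mm. A picture is of the moment at which its call begins: read the wrist's pose just before it. camera_params takes no time and is no camera call.
- manip.sign_off(): hands the job in; it is judged then, once.
The state is a dict: "clock": time; "qpos": joint angles; "qd": joint speeds; "effort": joint torques, N m; "position": TCP position; "ee_rot": TCP orientation; "contact_force": force on the tool from outside, world axes, zero at the start; "moment": the same for the moment, N m; "width": finger opening in m; "gripper_force": force on a finger pad.
Only numpy, scipy, OpenCV 4.12 (cv2) and the standard library are available. Lean on these libraries where they do the work, as an engineer would, in place of code of your own. Each camera call takes 0.05 s, during which the arm holds its last target. There are 200 camera calls.

## Working session

There is one attempt and no reset: what is moved stays moved. The work goes in short steps, Python scripts to look and compute and a shell command to move; the robot and the scene stay as the last step left them, time stands still between calls to the robot, and variables do not carry over. Pictures are saved under pics/ and viewed, at most 10 in all, crops included, and the job is handed in when it is done.

```bash
mkdir -p pics; ls
python3 - <<'E'
from rig import readout, vision
import cv2
print(readout.get_state())
for n in ("top","side"):
    cv2.imwrite(f"pics/{n}0.png",vision.get_image(n)); print(n,vision.camera_params(n))
print(vision.camera_params("wrist"))
E
```

```text
pics
{'clock': 0.0, 'qpos': array([-1.34000007e+00,  2.76569086e-01,  1.50615862e+00,  2.91212645e-05,
        1.36071128e+00, -1.21014454e-01]), 'qd': array([ 8.86905400e-05, -2.91273220e-04, -1.04123312e-03, -5.36688918e-04,
       -6.58538780e-04,  1.13396460e-03]), 'effort': array([ 2.38640183e-03, -4.16762209e+01, -2.45803231e+01,  9.80895288e-05,
        1.08137535e-02, -2.19918121e-05]), 'position': array([ 0.19801488, -0.5392462 ,  0.23044434]), 'ee_rot': array([-9.22554273e-04,  9.84568619e-01,  1.74996519e-01, -3.64316011e-05]), 'contact_force': array([-1.13487526,  0.89893333,  0.05392463]), 'moment': array([-0.03835718, -0.00510662, -0.01782735]), 'gripper_force': 0.0, 'width': 0.08549527003126368}
top {'intrinsics': array([[595.70644152,   0.        , 310.60279629],
       [  0.        , 595.70644152, 237.40113685],
       [  0.        ,   0.        ,   1.        ]]), 'dist': array([-0.07308526,  0.        ,  0.        ,  0.        ,  0.        ]), 'rvec': array([ 2.15422109, -2.14037621,  0.16880204]), 'tvec': array([0.0201272 , 0.56905606, 1.54882868])}
side {'intrinsi
[... 251 characters left out ...]
rray([ 1.29843126, -2.4924921 ,  0.69964515]), 'tvec': array([0.35897179, 0.44470806, 1.32958684])}
{'intrinsics': array([[403.42411339,   0.        , 315.80822629],
       [  0.        , 403.42411339, 234.99701954],
       [  0.        ,   0.        ,   1.        ]]), 'dist': array([0.01256571, 0.        , 0.        , 0.        , 0.        ]), 'hand_eye': array([[-1.95904846e-04, -9.59010225e-01, -2.83371399e-01,
         7.33189103e-02],
       [ 9.99999730e-01,  1.27640364e-05, -7.34532969e-04,
        -1.93404547e-04],
       [ 7.08041591e-04, -2.83371466e-01,  9.59009964e-01,
        -1.42402933e-01],
       [ 0.00000000e+00,  0.00000000e+00,  0.00000000e+00,
         1.00000000e+00]])}
```

View pics/top0.png

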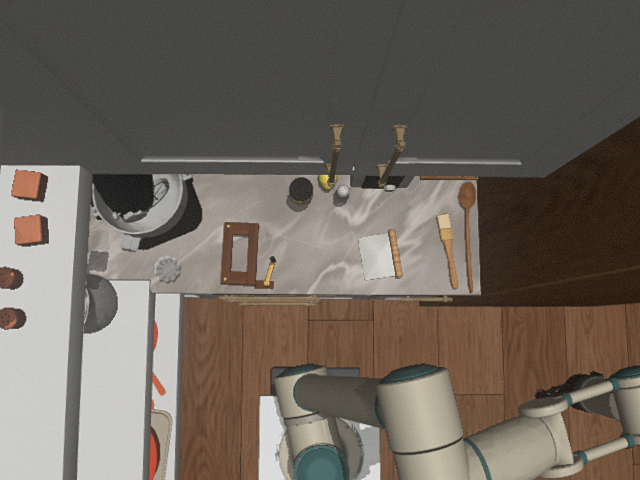

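View pics/side0.png

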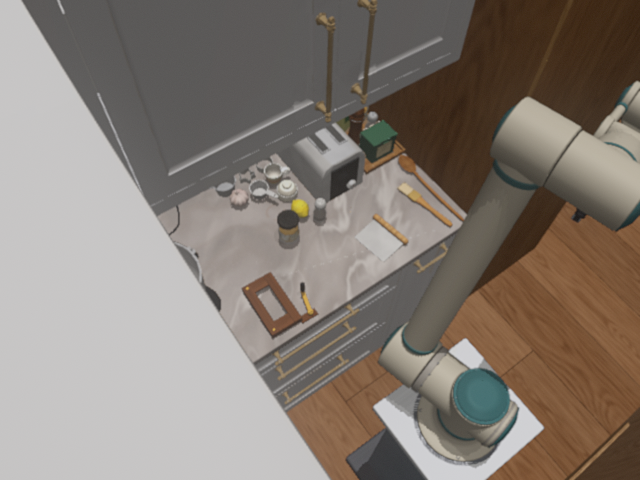

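The top view shows the dock around (240,253) with its mouth facing right (world −y). The keeper's pivot is near (267,283) and its knob near (272,259). The scraper lies at (380,256) with the blade already pointing left towards the dock. Next I'll measure these.

```bash
cat > h.py <<'E'
import numpy as np, cv2
from rig import readout, vision
from scipy.spatial.transform import Rotation as R
def ray(px,name,pose=None):
    p=vision.camera_params(name); px=np.atleast_2d(np.array(px,float))
    u=cv2.undistortPoints(px[:,None],p["intrinsics"],p["dist"])[:,0]
    d=np.c_[u,np.ones(len(u))]
    if name=="wrist":
        pos,q=pose; Rt=R.from_quat(np.roll(q,-1)).as_matrix(); H=p["hand_eye"]
        return pos+Rt@H[:3,3], d@(Rt@H[:3,:3]).T
    M=cv2.Rodrigues(p["rvec"])[0]
    return -M.T@p["tvec"], d@M
def onplane(px,z,name="top",pose=None):
    o,d=ray(px,name,pose); return o+d*((z-o[2])/d[:,2])[:,None]
def scrape(sx): pass
def inworld(base,th,p):
    c,s=np.cos(th),np.sin(th); return np.array(base)+np.array([[c,-s],[s,c]])@np.array(p)
E
python3 - <<'E'
from h import *
im=cv2.imread("pics/top0.png")
cv2.imwrite("pics/c0.png",cv2.resize(im[205:305,205:425],None,fx=3.6,fy=3.6,interpolation=cv2.INTER_CUBIC))
hsv=cv2.cvtColor(im,cv2.COLOR_BGR2HSV)
def comps(m,x0,x1,y0,y1,lab,z):
    k=np.zeros(m.shape,np.uint8); k[y0:y1,x0:x1]=m[y0:y1,x0:x1]
    n,l,s,c=cv2.connectedComponentsWithStats(k)
    i=1+np.argmax(s[1:,4]); ct=cv2.findContours((l==i).astype(np.uint8),0,1)[0][0]
    r=cv2.minAreaRect(ct); b=cv2.boxPoints(r); w=onplane(b,z)
    print(lab,s[i,4],"c",np.round(r[0],1),"world",np.round(onplane([r[0]],z)[0],4),"sides mm",np.round(1e3*np.linalg.norm(np.roll(w,-1,0)-w,axis=1)))
    print(np.round(w[:,:2],4).tolist())
H,S,V=cv2.split(hsv)
comps(((H<25)&(S>90)&(V>90)),385,410,222,285,"handle",.018)
comps(((H<25)&(S>80)&(V<140)),210,276,212,296,"dock",.024)
comps(((H>15)&(H<35)&(S>110)&(V>120)),255,285,250,292,"keeper",.018)
comps((V<60),262,285,250,270,"knob",.055)
print(hsv[256,380],hsv[256,395],hsv[232,240],hsv[272,268])
E
```

```text
handle 296 c [395.1 253. ] world [ 0.5315 -0.2055  0.018 ] sides mm [ 17. 132.  17. 132.]
[[0.5959, -0.1874], [0.5988, -0.2038], [0.4678, -0.2236], [0.465, -0.2073]]
dock 1574 c [248.3 254.7] world [0.5234 0.1911 0.024 ] sides mm [174. 143. 174. 140.]
[[0.4403, 0.264], [0.6142, 0.2597], [0.6076, 0.1173], [0.434, 0.1238]]
keeper 102 c [268.6 273.8] world [0.4729 0.136  0.018 ] sides mm [63. 15. 63. 15.]
[[0.4438, 0.1501], [0.5055, 0.1365], [0.5021, 0.1219], [0.4405, 0.1356]]
knob 14 c [272.5 259. ] world [0.5088 0.124  0.055 ] sides mm [ 8. 11.  8. 11.]
[[0.514, 0.128], [0.5141, 0.1201], [0.5035, 0.1199], [0.5034, 0.1278]]
[ 22  13 208] [ 14 119 180] [ 10 116 110] [ 18 133 205]
```

View pics/c0.png

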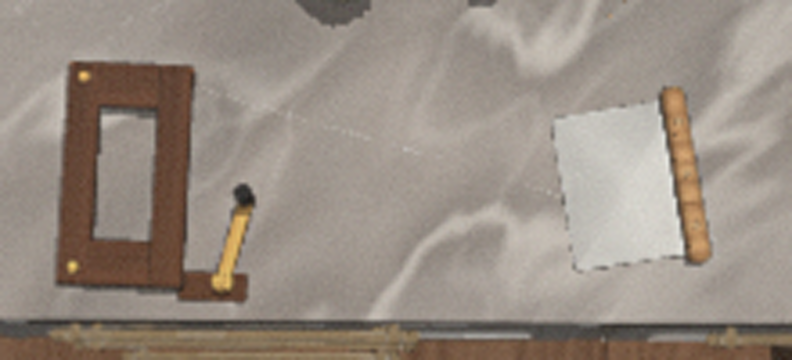

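The crop shows the dock roof corners at (69,62), (194,67), (184,290) and (57,284). The keeper pivot is at about (222,284) and the knob at (244,195). The blade corners are at (553,120) and (577,271), and the handle ends at (673,88) and (698,262).

Run:
```python
from h import *
f=lambda a:205+(np.array(a,float)+.5)/3.6-.5
D=onplane(f([(69,62),(194,67),(184,290),(57,284)]),.024)[:,:2]
print(D.round(4).tolist(), "len",np.linalg.norm(D-np.roll(D,-1,0),axis=1).round(4))
xd=(D[0]+D[3]-D[1]-D[2]); a1=np.arctan2(xd[1],xd[0]); yd=D[3]+D[2]-D[0]-D[1]; a2=np.arctan2(yd[1],yd[0])-np.pi/2
th=(a1+2*((a2-a1+np.pi)%(2*np.pi)-np.pi)*.8/2) ; print("angles",np.degrees([a1,a2,th]))
O=inworld(D.mean(0),th,[-.0025,0]); print("dock",O)
for n,p in dict(mouth=[-.045,0],home=[-.013,0],pivot=[-.074,.078]).items(): print(n,inworld(O,th,p).round(4))
piv=onplane(f([(222,284)]),.02)[0]; k=onplane(f([(244,195)]),.058)[0]; print("pivot meas",piv,"knob",k,np.linalg.norm((k-piv)[:2]))
v=(k-piv)[:2]; c,s=np.cos(th),np.sin(th); vd=np.array([[c,s],[-s,c]])@v; print("q",np.arctan2(-vd[0],-vd[1]))
B=onplane(f([(553,120),(577,271)]),.004)[:,:2]; Hh=onplane(f([(673,88),(698,262)]),.018)[:,:2]
print("blade",B,np.linalg.norm(B[0]-B[1]),"handle",Hh,np.linalg.norm(Hh[0]-Hh[1]), "d",np.linalg.norm(B.mean(0)-Hh.mean(0)))
for e in (B,Hh): w=e[1]-e[0]; print("scraper +x ang",np.degrees(np.arctan2(w[1],w[0])+np.pi/2))
# nearest bystanders: pick jar, shaker
print(onplane([(301,188),(343,191)],.09).round(3))
```

```text
[[0.6127, 0.2595], [0.6095, 0.1651], [0.4416, 0.1694], [0.4453, 0.2639]] len [0.0945 0.168  0.0946 0.1675]
angles [87.90887355 88.50829664 88.38841202]
dock [0.52718485 0.21200477]
mouth [0.5259 0.167 ]
home [0.5268 0.199 ]
pivot [0.4471 0.1402]
pivot meas [0.44650313 0.14157198 0.02      ] knob [0.50893552 0.12401952 0.058     ] 0.06485284854475284
q 0.24594121699433996
blade [[ 0.57404286 -0.10700996]
 [ 0.45913883 -0.12447177]] 0.11622328206046684 handle [[ 0.59707796 -0.19694527]
 [ 0.46525386 -0.21389426]] 0.13290921483610327 d 0.09085558771337471
scraper +x ang -81.35894953187876
scraper +x ang -82.6735167556627
[[ 0.693  0.05   0.09 ]
 [ 0.685 -0.06   0.09 ]]
```

Measured values agree with the given sizes:
- **Dock:** yaw is about 88.2°, with the mouth at (0.526, 0.167).
- **Keeper:** pivot at (0.447, 0.141), knob at (0.509, 0.124), q about 0.25.
- **Scraper:** origin at about (0.524, −0.166), with its +x axis at −82°.

I'll turn the tool to yaw 90° (tool x = world y, tool y = world x) and draw clear of the oak unit.

```bash
python3 -m handwheel '[[[0,0,0],[0,0,-1],0],[[0,0,0],[0,0,-1],0],[[0,0,0],[0,0,-1],0],[[0,0,0],[0,0,-1],0],[[0,0,0],[0,0,-1],0],[[0,0,0],[0,0,-1],0],[[0,0,0],[0,0,-1],0],[[0,0,0],[0,0,-1],0],[[0,0,0],[0,0,-1],0],[[0,0,0],[0,0,-1],0],[[0,0,0],[0,0,-1],0],[[0,0,0],[0,0,-0.65],0],[[48,20,0],[0,0,0],0],[[48,20,0],[0,0,0],0],[[48,20,0],[0,0,0],0],[[48,20,0],[0,0,0],0],[[48,20,0],[0,0,0],0],[[0,0,0],[0,0,0],0]]' 20
```

```text
clock: 2.35
position: [0.2983, -0.2962, 0.2311]
ee_rot: [-0.001, 0.705, 0.709, 0.001]
contact_force: [-0.6, -0.8, -0.2]
width: 0.0428
gripper_force: 0.0
```

```bash
python3 -m handwheel '[[[52,26,12],[0,0,0],0],[[52,26,12],[0,0,0],0],[[52,26,12],[0,0,0],0],[[52,26,12],[0,0,0],0],[[52,26,12],[0,0,0],0],[[52,26,12],[0,0,0],0],[[52,26,12],[0,0,0],0],[[52,26,12],[0,0,0],0],[[0,0,0],[0,0,0],0],[[0,0,0],[0,0,0],0]]'
python3 - <<'E'
from h import *
s=readout.get_state(); print(s["position"],s["ee_rot"])
im=vision.get_image("wrist"); cv2.imwrite("pics/w1.png",im); np.save("w1.npy",np.r_[s["position"],s["ee_rot"]])
E
```

```text
clock: 3.6
position: [0.5054, 0.1156, 0.1347]
ee_rot: [-0.0, 0.707, 0.708, -0.001]
contact_force: [-0.2, -0.6, 0.1]
width: 0.0428
gripper_force: 0.0
[0.50536402 0.11562763 0.13473005] [-8.87214340e-05  7.06623764e-01  7.07588864e-01 -9.20825987e-04]
```

View pics/w1.png

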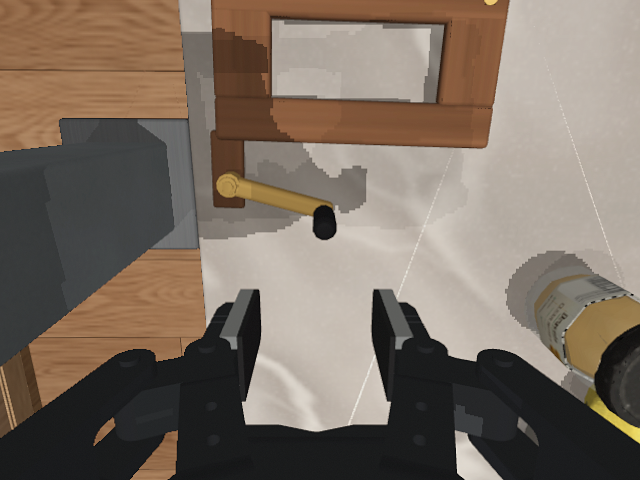

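The wrist view shows the keeper pivot at (229,185), the top of the knob at about (324,224), and the dock's front roof edge from (214,137) to (487,146).

Run:
```python
from h import *
a=np.load("w1.npy"); P=(a[:3],a[3:])
im=cv2.imread("pics/w1.png"); m=np.zeros((480,640),np.uint8); m[190:250,300:350]=(im[190:250,300:350].max(2)<50)
ys,xs=np.nonzero(m); print("knob px",xs.min(),xs.max(),ys.min(),ys.max(),xs.mean(),ys.mean())
print("knob mid",onplane([(xs.mean(),ys.mean())],.043,"wrist",P),"pivot",onplane([(229,185)],.02,"wrist",P))
F=onplane([(214,137),(487,146)],.024,"wrist",P); print(F,"mid",F.mean(0),np.linalg.norm(F[0]-F[1]),np.degrees(np.arctan2(*(F[1]-F[0])[[1,0]]))+90)
```

```text
knob px 313 335 205 239 324.0670826833073 222.45865834633386
knob mid [[0.51123555 0.12702863 0.043     ]] pivot [[0.45057631 0.14568826 0.02      ]]
[[0.44409834 0.17575831 0.024     ]
 [0.61090719 0.17054126 0.024     ]] mid [0.52750276 0.17314978 0.024     ] 0.1668904172721984 88.20862307746481
```

```bash
python3 -m handwheel '[[[10,6,0],[0,0,0],0],[[0,0,35],[0,0,0],0],[[0,0,35],[0,0,0],0],[[0,0,34],[0,0,0],0],[[0,0,0],[0,0,0],0.4],[[0,0,0],[0,0,0],0.8],[[0,0,0],[0,0,0],0.9],[[0,0,0],[0,0,0],0.9],[[0,0,0],[0,0,0],0.9],[[0,0,0],[0,0,0],0.9]]' 20
```

```text
clock: 4.9
position: [0.5102, 0.1266, 0.0317]
ee_rot: [-0.001, 0.707, 0.707, -0.001]
contact_force: [-5.6, 0.7, -2.1]
width: 0.0129
gripper_force: 22.3
```

```bash
python3 -m handwheel '[[[-11.2,-4.2,0],[0,0,0],0.9],[[-10.4,-6.4,0],[0,0,0],0.9],[[-9.1,-8.3,0],[0,0,0],0.9],[[-7.3,-9.8,0],[0,0,0],0.9],[[-5.2,-11.1,0],[0,0,0],0.9],[[-3.1,-11.9,0],[0,0,0],0.9],[[-0.8,-12.2,0],[0,0,0],0.9],[[1.4,-11.1,0],[0,0,0],0.9],[[0,0,0],[0,0,0],0.9]]'
```

```text
clock: 6.02
position: [0.4369, 0.079, 0.0322]
ee_rot: [0.002, 0.706, 0.708, -0.0]
contact_force: [-0.2, -5.9, 1.7]
width: 0.0132
gripper_force: 22.9
```

```bash
python3 -m handwheel '[[[0,0,0],[0,0,0],0],[[0,0,0],[0,0,0],0],[[0,0,0],[0,0,0],0],[[0,0,-35],[0,0,0],0],[[0,0,-35],[0,0,0],0],[[0,0,-30],[0,0,0],0],[[-48,14,0],[0,0,0],0],[[-48,14,0],[0,0,0],0],[[-48,14,0],[0,0,0],0],[[-48,14,0],[0,0,0],0],[[-48,14,0],[0,0,0],0],[[-48,14,0],[0,0,0],0],[[-48,14,0],[0,0,0],0],[[0,0,0],[0,0,-0.7],0],[[0,0,0],[0,0,-0.6],0],[[0,0,0],[0,0,0],0]]'
python3 - <<'E'
from h import *
s=readout.get_state(); print(s["position"],s["ee_rot"])
im=vision.get_image("wrist"); t=vision.get_image("top"); cv2.imwrite("pics/w2.png",im); np.save("w2.npy",np.r_[s["position"],s["ee_rot"]])
cv2.imwrite("pics/w2b.png",np.vstack([cv2.resize(im,(560,420)),cv2.resize(t[225:295,210:350],(360,180),interpolation=cv2.INTER_CUBIC)[:, :].copy() if 0 else cv2.copyMakeBorder(cv2.resize(t[225:295,210:350],(360,180),interpolation=cv2.INTER_CUBIC),0,0,0,200,0)]))
E
```

```text
clock: 8.02
position: [0.5348, -0.2551, 0.1309]
ee_rot: [-0.0, 0.657, 0.754, -0.0]
contact_force: [-0.1, -0.3, -0.3]
width: 0.0429
gripper_force: 0.0
[ 0.53481153 -0.25514996  0.13091974] [-3.50314957e-04  6.57293249e-01  7.53634833e-01 -2.43908487e-05]
```

View pics/w2b.png

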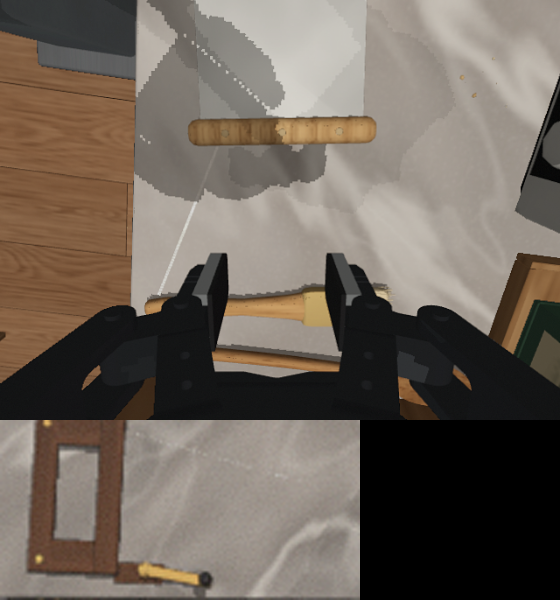

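The keeper is open and points away from the mouth (inset: pivot at (140,570), knob at (207,580)). The handle lies level in the wrist view from (189,132) to (377,130) at 560-pixel scale, so the tool yaw matches. I'll measure it.

Run:
```python
from h import *
a=np.load("w2.npy"); P=(a[:3],a[3:]); im=cv2.imread("pics/w2.png")
h=cv2.cvtColor(im,cv2.COLOR_BGR2HSV); m=((h[...,0]<28)&(h[...,1]>75)).astype(np.uint8); k=np.zeros_like(m); k[110:185,190:460]=m[110:185,190:460]
n,l,s,c=cv2.connectedComponentsWithStats(k); i=1+np.argmax(s[1:,4]); ct=cv2.findContours((l==i).astype(np.uint8),0,1)[0][0]
r=cv2.minAreaRect(ct); print(r, s[i])
w=onplane(cv2.boxPoints(r),.014,"wrist",P)[:,:2]; print(w.round(4).tolist(),np.linalg.norm(w-np.roll(w,-1,0),axis=1).round(4)); print("centre",onplane([r[0]],.014,"wrist",P))
d=max((w[1]-w[0],w[2]-w[1]),key=np.linalg.norm); print("handle angle",np.degrees(np.arctan2(d[1],d[0])))
```

```text
((322.0356750488281, 149.5571746826172), (30.440509796142578, 214.2279052734375), 89.00653076171875) [ 215  133  215   34 6369]
[[0.4651, -0.2037], [0.5971, -0.1834], [0.6014, -0.2017], [0.4667, -0.2225]] [0.1335 0.0188 0.1364 0.0189]
centre [[ 0.53266635 -0.20265273  0.014     ]]
handle angle 8.763588285993205
```

```bash
python3 -m handwheel '[[[0,0,42],[0,0,-0.15],0],[[0,0,42],[0,0,0],0],[[0,0,38],[0,0,0],0],[[0,0,0],[0,0,0],0],[[0,0,3],[0,0,0],0],[[0,0,0],[0,0,0],0]]'
```

```text
clock: 8.88
position: [0.536, -0.2558, 0.0079]
ee_rot: [0.002, 0.651, 0.759, 0.0]
contact_force: [0.1, -0.1, 0.6]
width: 0.0427
gripper_force: 0.0
```

```bash
python3 -m handwheel '[[[0,0,2],[0,0,0],0],[[11,1.6,0],[0,0,0],0],[[11,1.6,0],[0,0,0],0],[[9,1.4,0],[0,0,0],0],[[8,1,0],[0,0,0.19],0],[[14,1.4,0],[0,0,0.19],0],[[18,1.5,0],[0,0,0.19],0],[[18,1.1,0],[0,0,0.19],0],[[18,0.7,0],[0,0,0.2],0],[[18,0.3,0],[0,0,0.2],0],[[18,0,0],[0,0,0.2],0],[[18,-0.4,0],[0,0,0.2],0],[[18,-0.8,0],[0,0,0.2],0],[[12,-0.7,0],[0,0,0],0],[[6,-0.3,0],[0,0,0],0],[[0,0,0],[0,0,0],0]]'
python3 - <<'E'
from h import *
s=readout.get_state(); print(s["position"],s["ee_rot"],s["contact_force"])
im=vision.get_image("wrist"); cv2.imwrite("pics/w3.png",im); np.save("w3.npy",np.r_[s["position"],s["ee_rot"]])
E
```

```text
clock: 10.88
position: [0.5294, -0.0573, 0.0043]
ee_rot: [-0.0, 0.718, 0.696, -0.0]
contact_force: [0.1, -0.0, 0.3]
width: 0.0427
gripper_force: 0.0
[ 0.52939438 -0.05731648  0.00425346] [-4.57758464e-05  7.17948014e-01  6.96096722e-01 -2.15377591e-05] [ 0.14675223 -0.0232524   0.26958751]
```

View pics/w3.png

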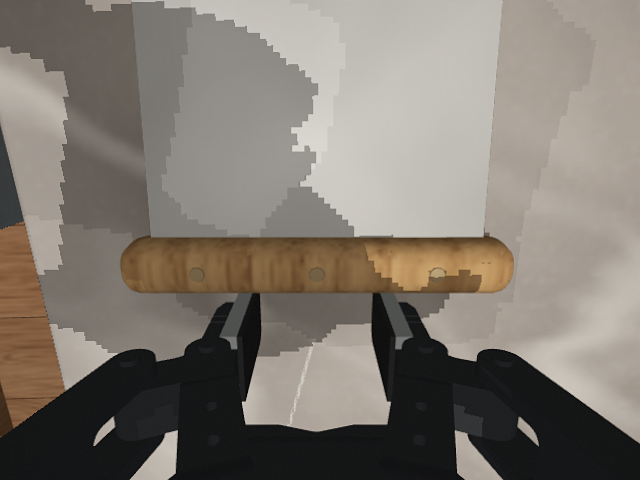

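The scraper sits square against both fingers: the handle runs from px 121 to 514 and is centred at 317. It's about 9 mm off the dock axis, so I'll advance 100 mm with a slight sideways drift.

```bash
python3 -m handwheel '[[[8,-0.8,0],[0,0,0],0],[[16,-1.6,0],[0,0,0],0],[[18,-1.8,0],[0,0,0],0],[[18,-1.8,0],[0,0,0],0],[[18,-1.8,0],[0,0,0],0],[[12,-1.2,0],[0,0,0],0],[[6,-0.6,0],[0,0,0],0],[[4,-0.4,0],[0,0,0],0],[[0,0,0],[0,0,0],0]]'
python3 - <<'E'
from h import *
s=readout.get_state(); print(s["position"],s["ee_rot"],s["contact_force"])
im=vision.get_image("wrist"); cv2.imwrite("pics/w4.png",im); np.save("w4.npy",np.r_[s["position"],s["ee_rot"]])
E
```

```text
clock: 12.05
position: [0.5226, 0.0427, 0.0043]
ee_rot: [-0.0, 0.718, 0.696, -0.0]
contact_force: [-0.4, -0.2, 0.1]
width: 0.0426
gripper_force: 0.0
[0.5225777  0.0426819  0.00426093] [-2.84248372e-05  7.18182605e-01  6.95854686e-01 -2.25123102e-06] [-0.40127689 -0.20493806  0.10400342]
```

View pics/w4.png

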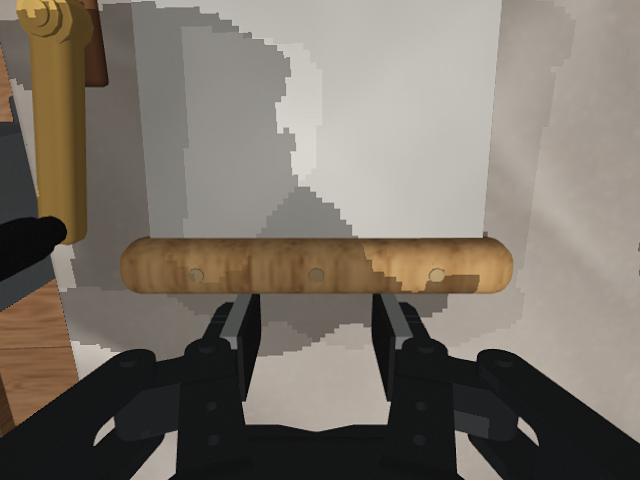

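The scraper is still square and centred (handle 121–513), and the keeper on the left clears the handle's end. I'll check lateral alignment against the pivot at (43,12) and measure the blade edges.

Run:
```python
from h import *
a=np.load("w4.npy"); P=(a[:3],a[3:])
p=onplane([(43,14)],.021,"wrist",P)[0,:2]; hc=onplane([(121,265),(513,265)],.012,"wrist",P)[:,:2]; b=onplane([(150,237),(484,237),(137,30),(499,30)],.005,"wrist",P)[:,:2]
print(p,hc,hc.mean(0),np.linalg.norm(hc[0]-hc[1]),b.round(4).tolist())
th=np.radians(88.2); c,s=np.cos(th),np.sin(th); M=np.array([[c,s],[-s,c]])
for n,q in dict(handle=hc.mean(0),blade1=b[:2].mean(0),blade2=b[2:].mean(0)).items(): print(n,"dock y by wrist pivot",(M@(q-p))[1]+.078,"by dock estimate",(M@(q-[.5267,.170]))[1])
```

```text
[0.4512102  0.14451549] [[0.45533378 0.06665281]
 [0.59427875 0.06230276]] [0.52480627 0.06447779] 0.13901305021953922 [[0.464, 0.0747], [0.5861, 0.0708], [0.4702, 0.143], [0.5848, 0.1393]]
handle dock y by wrist pivot 0.0019261999326310314 by dock estimate -0.001421736225795291
blade1 dock y by wrist pivot 0.0019061551918436725 by dock estimate -0.0014417809665826595
blade2 dock y by wrist pivot 0.0016204721499523955 by dock estimate -0.0017274640084739249
```

```bash
python3 -m handwheel '[[[6,0,0],[0,0,0],0],[[9,0,0],[0,0,0],0],[[9,0,0],[0,0,0],0],[[9,0,0],[0,0,0],0],[[9,0,0],[0,0,0],0]]'; python3 -m handwheel '[[[9,0,0],[0,0,0],0],[[9,0,0],[0,0,0],0],[[9,0,0],[0,0,0],0],[[7,0,0],[0,0,0],0],[[5,0,0],[0,0,0],0],[[0,0,0],[0,0,0],0]]'
```

```text
clock: 12.72
position: [0.5238, 0.0854, 0.0042]
ee_rot: [-0.0, 0.718, 0.696, -0.0]
contact_force: [-0.2, -1.0, -0.4]
width: 0.0428
gripper_force: 0.2
clock: 13.48
position: [0.5252, 0.1239, 0.0043]
ee_rot: [0.0, 0.718, 0.696, 0.0]
contact_force: [0.2, 0.4, 0.0]
width: 0.0429
gripper_force: 0.0
```

Low forces so far. Now slow steps to home, watching the force.

```bash
python3 -m handwheel '[[[3,0,0],[0,0,0],0],[[3,0,0],[0,0,0],0],[[3,0,0],[0,0,0],0],[[2,0,0],[0,0,0],0],[[2,0,0],[0,0,0],0],[[0,0,0],[0,0,0],0]]'
```

```text
clock: 14.22
position: [0.5255, 0.1368, 0.0043]
ee_rot: [-0.0, 0.718, 0.696, 0.0]
contact_force: [-0.5, 0.2, -0.1]
width: 0.0427
gripper_force: 0.0
```

```bash
python3 -m handwheel '[[[2,0,0],[0,0,0],0],[[2,0,0],[0,0,0],0],[[2,0,0],[0,0,0],0],[[0,0,0],[0,0,0],0]]';python3 -m handwheel '[[[1,0,0],[0,0,0],0],[[1,0,0],[0,0,0],0],[[0,0,0],[0,0,0],0]]'
```

```text
clock: 14.72
position: [0.5257, 0.1408, 0.0043]
ee_rot: [0.001, 0.718, 0.696, -0.001]
contact_force: [0.5, -7.1, 1.1]
width: 0.0429
gripper_force: 3.7
clock: 15.1
position: [0.5257, 0.1409, 0.0043]
ee_rot: [0.002, 0.717, 0.697, -0.002]
contact_force: [0.7, -14.0, 1.6]
width: 0.0427
gripper_force: 6.9
```

The force rose to 14 N with no further travel, at TCP y = 0.141 (0.140 predicted), so it's home. I'll back off, lift, move towards the knob and look.

```bash
python3 -m handwheel '[[[-15,0,0],[0,0,0],0],[[-20,0,0],[0,0,0],0],[[0,0,-42],[0,0,0],0],[[0,0,-42],[0,0,0],0],[[0,0,-42],[0,0,0],0],[[-10,-43,0],[0,0,0],0],[[-10,-43,0],[0,0,0],0],[[0,0,0],[0,0,0],0],[[0,0,0],[0,0,0],0]]'
python3 - <<'E'
from h import *
s=readout.get_state(); print(s["position"],s["ee_rot"])
im=vision.get_image("wrist"); cv2.imwrite("pics/w5.png",im); np.save("w5.npy",np.r_[s["position"],s["ee_rot"]])
E
```

```text
clock: 16.23
position: [0.439, 0.092, 0.1307]
ee_rot: [0.001, 0.718, 0.696, 0.001]
contact_force: [0.6, -0.0, 0.2]
width: 0.0426
gripper_force: 0.0
[0.43904729 0.0920305  0.13068723] [6.74816634e-04 7.18373974e-01 6.95656197e-01 9.13326976e-04]
```

View pics/w5.png

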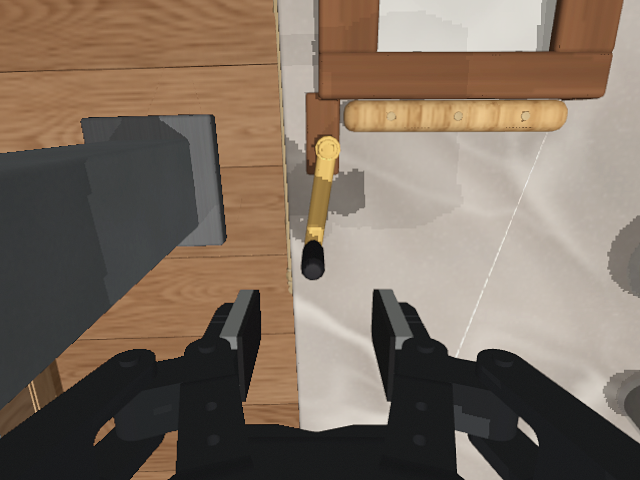

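The handle lies against the lip, its front edge meeting the roof at row 99. The keeper knob at (313,258) is on the tool's centre line, so I'll grasp it.

```bash
python3 -m handwheel '[[[-12,-1,0],[0,0,0],0],[[0,0,35],[0,0,0],0],[[0,0,35],[0,0,0],0],[[0,0,29],[0,0,0],0],[[0,0,0],[0,0,0],0.4],[[0,0,0],[0,0,0],0.8],[[0,0,0],[0,0,0],0.9],[[0,0,0],[0,0,0],0.9],[[0,0,0],[0,0,0],0.9],[[0,0,0],[0,0,0],0.9]]' 20
```

```text
clock: 17.52
position: [0.437, 0.0801, 0.0316]
ee_rot: [0.0, 0.718, 0.696, 0.0]
contact_force: [0.7, -2.4, -5.1]
width: 0.0131
gripper_force: 22.4
```

```bash
python3 -m handwheel '[[[-0.7,11.7,0],[0,0,0],0.9],[[1.6,12.2,0],[0,0,0],0.9],[[3.9,11.6,0],[0,0,0],0.9],[[6.1,10.7,0],[0,0,0],0.9],[[7.9,9.3,0],[0,0,0],0.9],[[9.6,7.7,0],[0,0,0],0.9],[[10.9,5.6,0],[0,0,0],0.9],[[11.8,3.5,0],[0,0,0],0.9],[[8,1.1,0],[0,0,0],0.9],[[2,0.1,0],[0,0,0],0.9],[[0,0,0],[0,0,0],0.9]]'; python3 -m handwheel '[[[1,0,0],[0,0,0],0.9],[[1,0,0],[0,0,0],0.9],[[0,0,0],[0,0,0],0.9]]'
```

```text
clock: 18.9
position: [0.5121, 0.1396, 0.0313]
ee_rot: [-0.0, 0.718, 0.696, 0.0]
contact_force: [-3.2, -0.5, 1.5]
width: 0.0133
gripper_force: 23.1
clock: 19.27
position: [0.5122, 0.1409, 0.0313]
ee_rot: [0.0, 0.718, 0.696, 0.0]
contact_force: [-2.6, -3.1, 1.2]
width: 0.0131
gripper_force: 23.2
```

```bash
python3 -m handwheel '[[[1,0,0],[0,0,0],0.9],[[1,0,0],[0,0,0],0.9],[[1,0,0],[0,0,0],0.9],[[0,0,0],[0,0,0],0.9]]';  python3 -m handwheel '[[[1,0,0],[0,0,0],0.9],[[1,0,0],[0,0,0],0.9],[[0,0,0],[0,0,0],0.9]]'
```

```text
clock: 19.77
position: [0.5123, 0.1438, 0.0313]
ee_rot: [0.0, 0.718, 0.696, -0.0]
contact_force: [-3.0, -4.1, 1.6]
width: 0.013
gripper_force: 23.2
clock: 20.15
position: [0.5124, 0.144, 0.0313]
ee_rot: [0.001, 0.717, 0.697, -0.001]
contact_force: [-2.5, -9.4, 2.2]
width: 0.0135
gripper_force: 23.3
```

Travel stalled at y = 0.144 with the force rising, so the keeper is at its stop. I'll release, lift and check.

```bash
python3 -m handwheel '[[[0,0,0],[0,0,0],0.5],[[0,0,0],[0,0,0],0],[[0,0,0],[0,0,0],0],[[0,0,0],[0,0,0],0],[[0,0,-25],[0,0,0],0],[[0,0,-35],[0,0,0],0],[[0,0,-35],[0,0,0],0],[[-30,0,0],[0,0,0],0],[[0,0,0],[0,0,0],0],[[0,0,0],[0,0,0],0]]'
python3 - <<'E'
from h import *
s=readout.get_state(); print(s["position"],s["ee_rot"])
im=vision.get_image("wrist"); cv2.imwrite("pics/w6.png",im); np.save("w6.npy",np.r_[s["position"],s["ee_rot"]])
E
```

```text
clock: 21.4
position: [0.5112, 0.1165, 0.126]
ee_rot: [-0.0, 0.718, 0.696, 0.0]
contact_force: [0.6, -0.7, 0.4]
width: 0.0425
gripper_force: 0.0
[0.51117649 0.11650983 0.12600948] [-3.69663568e-04  7.18374900e-01  6.95656067e-01  6.16012982e-05]
```

View pics/w6.png

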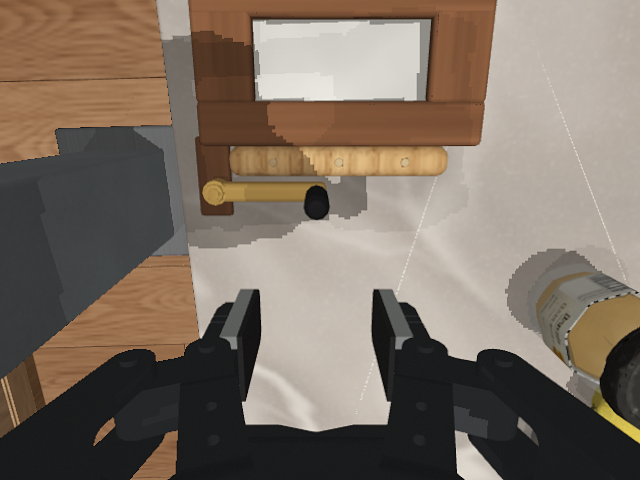

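The handle is against the lip (row 146). The keeper lies parallel to it along row 191 and closed across the mouth, and the gripper is clear. Handing in.

```bash
python3 -c "
from rig import manip; print(manip.sign_off())"
```

```text
the job is handed in; nothing more can be done
None
```

The job is handed in at about 21 s: the scraper is fully home in its dock, the keeper is swung shut behind it, and the arm is clear; the sign-off gave no verdict.

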